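# Turn a lidded slide box over and stack it lid-down

## Task

The closed slide boxes are kept upside down here: turn the one that lies lid-up on the desk over, holding base and lid together so that it never opens, and stack it lid-down, squarely and edges in line, on the box that already lies in the tray. It may be stood on its end half-way to change grip. Never let it topple or drop, set it down gently, keep the stored box in its tray and leave the jars, caliper and tape roll alone.

Things in the scene. Friction and masses are not known exactly. Their poses are not given: they have to be found in the camera images.
- box: base half of the grey plastic slide box to be turned over, 60 (its x) x 96 (its y) x 22 mm up to the seam; starts flat on the desk, lid up. Origin: centre of its underside; z points from underside to lid. Closed, base and lid are 60 x 96 x 40 mm, 140 to 210 g, flush on all sides, centre of mass near the middle; the box stands by itself on a 60 x 40 mm end.
- box_seam (a point): centre of the seam plane of that box, 22 mm from the underside (18 mm from the lid's top face), on the box's middle axis; axes as box. Nothing latches the lid: pinched across the 60 mm width with the pads over the seam, both halves are held.
- lid: its lift-off lid, same grey, 60 x 96 x 18 mm, paper panel on its top face, slipped 7 mm over an inner lip of the base with about 1 mm slack. Origin: centre of its lower rim (it coincides with box_seam while closed); z points to its top face, x and y along those of the box.
- stored_box: an identical closed box, one rigid piece of about 250 g, lying lid-down loose in the tray. Origin: centre of its lower face (the lid's face); z up; x along its 60 mm width, y along its 96 mm length; its upper face is 40 mm higher
- stored_top (a point): centre of the stored box's upper face, on which the other box is to be stacked
- tray: fixed aluminium tray, 74 (x) x 110 (y) mm, floor 4 mm thick, with corner fences to 16 mm above the desk; 4 mm slack round the stored box. Origin: centre of its underside, on the desk; y along its length
- jar_wide: bystander: glass sample jar with dark cap, 44 mm wide, 57 mm high; origin under its centre
- jar_tall: bystander: glass sample jar with pale cap, 36 mm wide, 67 mm high; origin under its centre
- caliper: bystander: digital caliper lying flat, 208 mm long (its y), 70 x 12 mm; origin under its centre
- tape_roll: bystander: roll of tape lying flat, 98 mm wide, 25 mm high; origin under its centre

How it is judged:
By the outcome, as a careful person would: the job done as asked, in the order asked, and still so for the second after the job is handed in, with the robot touching nothing.
It also fails if it takes over 58 s, if anything falls off the work surface, if the arm or the gripper's body presses on something with over 40 N, if the wrist force passes 120 N, or if a joint passes its speed limit or range.

## Robot

A 6-joint arm with a two-finger parallel gripper is mounted at the origin on a cart in front of the work surface, level with it; the furniture and walls round the work are solid. World frame = base frame: x ahead of the robot, y to its left, z up, the work surface at z = 0. Lengths are in mm, angles in rad, forces in N, time in s.
With the tool pointing down it reaches from about 350 to 775 mm from the base axis. Payload 7.3 kg.
Tool frame: the origin (TCP) lies on the front face of the gripper's body, between the roots of the fingers; the fingertips stand 66 mm ahead of it and the grasp point (between the pads) lies 47 mm ahead of it (bot.tip_extent is the distance from the TCP to the fingertips, in mm); z points along the fingers, y is the line along which they close (so a half turn about z gives the same grasp; the last joint's range is limited). The gripper opens to 92 mm and grips with 3 to 60 N. Pads are 19 mm wide; open, the fingers measure 130 mm over their backs; the gripper's body (75 mm by 190 mm) begins 47 mm behind the grasp point.
Start: joints at [1.148, 0.342, 1.524, -0, 1.275, -0.146], TCP at [143.454, 505.034, 292.241] pointing down, gripper open.
Joint ranges: [-2.53, 2.53], [-0.77, 2.02], [0.04, 2.7], [-1, 4.14], [0.28, 2.66], [-3.11, 3.11]. Speed limits (rad/s): [2.57, 2.57, 3.14, 3.14, 3.14, 3.14].

## Interface

Orientations are given as [roll, pitch, yaw] about the fixed x, y, z axes, in that order (R = Rz(yaw) Ry(pitch) Rx(roll)).
In Python, from plant import readout, viewer, order, bot gives the robot as it stands.
- The arm moves only by the shell command python3 -m creep 'ROWS'. ROWS is text: rows parted by semicolons, each of 7 numbers parted by spaces: the shift along the world's x, y, z in m, then the turn, a rotation vector about the world's x, y, z in rad, then the opening in per cent of the stroke, from 0 (shut) to 100 (fully open). A call has 1 to 8 rows; each row shifts and turns the commanded pose from where the row before left it; what a row does not reach is not made up. A row lasts 1/12 s, in which the tool goes at most 41.7 mm and 7.16 degrees, less where a joint would pass 70% of its speed; a pose out of reach is approached as far as the arm can. A call is refused whole if a number of a shift passes 0.0417 or a number of a turn 0.125, either way. A call with a gripper value outside its range is refused whole. The fingers move at their own pace and stop on an object; the grip force is fixed at half the most. Time passes only in rows, so rows that do not move let the fingers close. It gives the time, the measured TCP pose, the force, the opening and the grip force at its end, in the units of the state.
- readout.get_obs(): the state, without advancing time (a new reading comes with each control period).
- viewer.capture(name): name is "scene" or "top" or "wrist"; returns the picture (420x560x3 uint8, red, green, blue); there is no depth.
- viewer.camera_info(name): a dict with "fx", "fy", "cx", "cy" (pixels), "origin" and "rotation" of the camera in the world. Camera axes: x right, y up, looking along -z (the intrinsics and any distortion apply to the point x, -y, -z); pixel columns grow to the right and rows downward; lengths in mm; the calibration is good to about 2 mm. A picture is of the moment at which its call begins: read the wrist's pose just before it. camera_info takes no time and is no camera call; for the wrist camera it gives the pose at the moment of the call.
- order.close_job(): hands the job in; it is judged then, once.
The state is a dict: "time": time; "joint_positions": joint angles; "dq": joint speeds; "tau": joint torques, N m; "tool_pos": TCP position; "tcp_rot": TCP orientation; "contact_force": force on the tool from outside, world axes, zero at the start; "moment": the same for the moment, N m; "grip_width": finger opening in mm; "finger_force": force on a finger pad.
Only numpy, scipy, OpenCV 4.12 (cv2) and the standard library are available. Lean on these libraries where they do the work, as an engineer would, in place of code of your own. Each camera call takes 0.05 s, during which the arm holds its last target. There are 200 camera calls.

## Working session

There is one attempt and no reset: what is moved stays moved. The work goes in short steps, Python scripts to look and compute and a shell command to move; the robot and the scene stay as the last step left them, time stands still between calls to the robot, and variables do not carry over. Pictures are saved under pics/ and viewed, at most 10 in all, crops included, and the job is handed in when it is done.

```bash
ls; mkdir -p pics
python3 - <<'E'
from plant import readout, viewer
import cv2,numpy as np
print(readout.get_obs())
ims=[]
for n in("scene","top"):
    im=viewer.capture(n); c=viewer.camera_info(n); print(n,c)
    cv2.imwrite(f"pics/{n}.png",im[...,::-1])
E
```

```text
pics
{'time': 0.0, 'joint_positions': array([ 1.14801734e+00,  3.42777175e-01,  1.52502388e+00, -4.37305911e-06,
        1.27539696e+00, -1.46018335e-01]), 'dq': array([-1.25110459e-03,  1.66852248e-03, -5.04074729e-04,  9.23010574e-04,
        9.60283926e-05,  1.49250248e-03]), 'tau': array([-3.94624039e-04, -4.31230259e+01, -2.44220066e+01,  7.17854965e-02,
        5.58582775e-02, -1.40252309e-04]), 'tool_pos': array([143.31342209, 504.7423554 , 291.51422381]), 'tcp_rot': array([-3.14000376e+00, -2.29443628e-04,  2.86483309e+00]), 'contact_force': array([ 0.1978955 , -0.86367119,  0.05563451]), 'moment': array([ 0.01471772, -0.04994797, -0.0261187 ]), 'finger_force': 0.0, 'grip_width': 91.88852498902128}
scene {'fx': 422.822062418452, 'fy': 422.822062418452, 'cx': 275.6759925872704, 'cy': 209.23494402927687, 'origin': array([205.94528669, 628.97665619, 613.19056629]), 'rotation': array([ 0.92898201,  0.0059919 , -2.50910553])}
top {'fx': 459.98637057781934, 'fy': 459.98637057781934, 'cx': 279.6753561529135, 'cy': 206.33675592845424, 'origin': array([ 467.56634821,   62.13613437, 1004.35521856]), 'rotation': array([ 0.17108232, -0.00180195, -1.58908962])}
```

View pics/top.png

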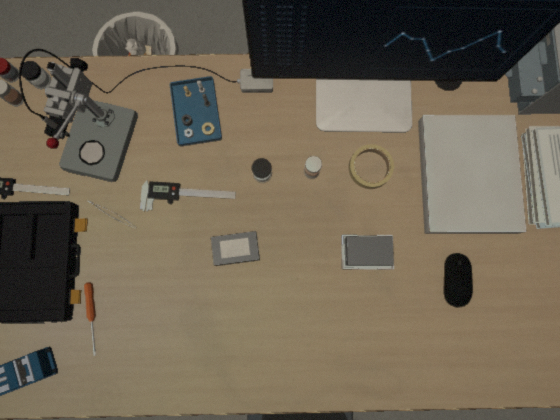

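View pics/scene.png

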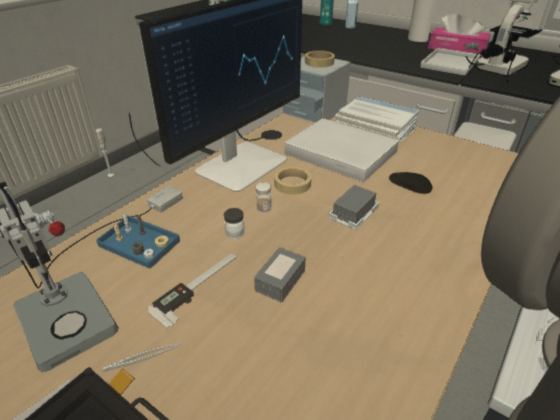

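The top view shows the lid-up box with its paper panel at about (235,248). The stored box in its tray is at (368,252), the jars at (262,168) and (313,165), the caliper near (190,192) and the tape roll at (371,167). Next I'll take rough positions.

```bash
cat > h.py <<'E'
import numpy as np,cv2
from scipy.spatial.transform import Rotation as R
from plant import viewer,readout,bot
def ray(c,uv,z):
    "pixel -> world point on plane z"
    d=R.from_euler('xyz',c['rotation']).apply([(uv[0]-c['cx'])/c['fx'],-(uv[1]-c['cy'])/c['fy'],-1.])
    o=np.array(c['origin']); return o+d*(z-o[2])/d[2]
def rect(c,cnt,z):
    "min-area rect of contour cast on plane z: centre, sizes, angle of long side (deg, world)"
    p=np.array([ray(c,q[0],z)[:2] for q in cnt],np.float32)
    (cx,cy),(w,h),a=cv2.minAreaRect(p)
    if w<h: w,h,a=h,w,a+90
    return np.round([cx,cy,w,h,(a+90)%180-90],1)
E
python3 - <<'E'
from h import *
print([a for a in dir(bot) if a[0]!='_'])
for n in("top","wrist"):
    c=viewer.camera_info(n); print(c)
im=cv2.imread("pics/top.png");c=viewer.camera_info("top")
for nm,uv,z in [("box",(235,248),40),("st",(368,251),44),("jw",(262,168),57),("jt",(313,165),67),("tape",(371,167),25),("mid cal",(190,192),8)]:
    print(nm,ray(c,uv,z).round(), im[uv[1],uv[0]])
print(im[248,216],im[238,240],im[235:270:3,368].tolist())
hsv=cv2.cvtColor(im,cv2.COLOR_BGR2HSV)
m=((hsv[...,1]<50)&(hsv[...,2]<130)).astype(np.uint8)
w=(hsv[...,1]<60).astype(np.uint8)
for nm,mm,(x0,x1,y0,y1),z in (("box",m,(205,265,225,272),40),("st",m,(335,400,228,275),44)):
    q=np.zeros_like(mm);q[y0:y1,x0:x1]=mm[y0:y1,x0:x1]
    cs,_=cv2.findContours(q,cv2.RETR_EXTERNAL,cv2.CHAIN_APPROX_NONE);k=max(cs,key=cv2.contourArea)
    print(nm,rect(c,k,z))
v=viewer.capture("wrist");cv2.imwrite("pics/w0.png",v[...,::-1])
E
```

```text
['Unreachable', 'tip_extent']
{'fx': 459.98637057781934, 'fy': 459.98637057781934, 'cx': 279.6753561529135, 'cy': 206.33675592845424, 'origin': array([ 467.56634821,   62.13613437, 1004.35521856]), 'rotation': array([ 0.17108232, -0.00180195, -1.58908962])}
{'fx': 314.90206796022864, 'fy': 314.90206796022864, 'cx': 281.8364981549292, 'cy': 206.91399027013102, 'origin': array([ 81.40437317, 523.5515592 , 383.91969765]), 'rotation': array([-0.24614255,  0.00142817,  1.29481109])}
box [547. 153.  40.] [138 154 161]
st [ 536. -125.   44.] [87 93 94]
jw [714.  93.  57.] [41 47 51]
jt [716. -14.  67.] [148 164 165]
tape [ 721. -145.   25.] [ 95 121 139]
mid cal [675. 255.   8.] [134 143 144]
[ 99 104 105] [109 119 124] [[95, 110, 119], [88, 92, 94], [83, 89, 92], [86, 92, 93], [84, 90, 92], [87, 93, 95], [86, 91, 93], [82, 87, 89], [86, 91, 94], [88, 90, 94], [87, 94, 93], [143, 152, 154]]
box [547.2 153.2  96.8  61.5 -83.5]
st [ 537.3 -124.8  104.7   65.2   86.5]
```

```bash
python3 -m creep '0.0252 -0.022 0 0 0 -0.0737 100;0.0252 -0.022 0 0 0 -0.0737 100;0.0252 -0.022 0 0 0 -0.0737 100;0.0252 -0.022 0 0 0 -0.0737 100;0.0252 -0.022 0 0 0 -0.0737 100;0.0252 -0.022 0 0 0 -0.0737 100;0.0252 -0.022 0 0 0 -0.0737 100;0.0252 -0.022 0 0 0 -0.0737 100' && python3 -m creep '0.0252 -0.022 0 0 0 -0.0737 100;0.0252 -0.022 0 0 0 -0.0737 100;0.0252 -0.022 0 0 0 -0.0737 100;0.0252 -0.022 0 0 0 -0.0737 100;0.0252 -0.022 0 0 0 -0.0737 100;0.0252 -0.022 0 0 0 -0.0737 100;0.0252 -0.022 0 0 0 -0.0737 100;0.0252 -0.022 0 0 0 -0.0737 100' && python3 -m creep '0 0 0 0 0 0 100;0 0 0 0 0 0 100;0 0 0 0 0 0 100'
python3 - <<'E'
from h import *
c=viewer.camera_info("wrist");v=viewer.capture("wrist")[...,::-1].copy();cv2.imwrite("pics/w1.png",v)
o=readout.get_obs();print(o['tool_pos'],o['tcp_rot'],o['joint_positions'])
hsv=cv2.cvtColor(v,cv2.COLOR_BGR2HSV)
print(c,hsv[200:300:10,280].tolist())
E
```

```text
time: 0.82
tool_pos: [345.9, 327.7, 292.1]
tcp_rot: [-3.141, -0.0, 2.272]
contact_force: [0.6, 0.4, -1.0]
grip_width: 91.7
finger_force: 0.0
time: 1.48
tool_pos: [547.6, 151.7, 292.0]
tcp_rot: [-3.141, -0.0, 1.682]
contact_force: [1.0, 0.4, -0.1]
grip_width: 92.1
finger_force: 0.0
time: 1.73
tool_pos: [546.1, 153.2, 291.7]
tcp_rot: [-3.14, -0.0, 1.686]
contact_force: [-0.0, 1.0, -0.5]
grip_width: 92.0
finger_force: 0.0
[545.88834249 153.62126751 291.99070625] [-3.14061835e+00 -2.89312001e-04  1.68684842e+00] [1.39047177e-01 4.20123372e-01 1.40499777e+00 3.21914248e-04
 1.31743891e+00 2.29141036e-02]
{'fx': 314.90206796022864, 'fy': 314.90206796022864, 'cx': 281.8364981549292, 'cy': 206.91399027013102, 'origin': array([539.56706732, 218.79034159, 384.03923649]), 'rotation': array([-0.24625037,  0.00165395,  0.11599181])} [[19, 45, 210], [19, 45, 220], [22, 24, 119], [17, 96, 181], [17, 98, 182], [17, 99, 183], [20, 11, 67], [17, 19, 96], [17, 20, 91], [17, 99, 182]]
```

View pics/w1.png

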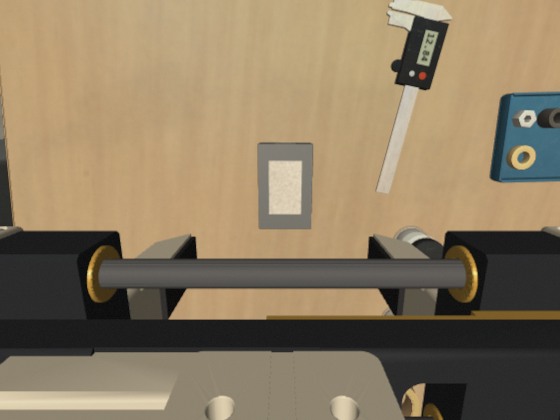

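The wrist view shows the box clear of the gripper, at columns 259–312 and rows 143–230, aligned with the image. I'll measure it from here.

```bash
cat >> h.py <<'E'
def grey(v,x0,x1,y0,y1,smax=60):
    hsv=cv2.cvtColor(v,cv2.COLOR_BGR2HSV); m=(hsv[...,1]<smax).astype(np.uint8)
    q=np.zeros_like(m);q[y0:y1,x0:x1]=m[y0:y1,x0:x1]
    cs,_=cv2.findContours(q,cv2.RETR_EXTERNAL,cv2.CHAIN_APPROX_NONE);return max(cs,key=cv2.contourArea)
E
python3 - <<'E'
from h import *
v=cv2.imread("pics/w1.png");c=viewer.camera_info("wrist")
k=grey(v,235,340,120,242); print(cv2.boundingRect(k),rect(c,k,40))
E
```

```text
(258, 143, 55, 86) [549.4 156.3  95.6  59.4 -83.3]
```

```bash
python3 -m creep '-0.0014 0.0146 -0.0204 -0.0975 -0.01145 0 100;-0.0014 0.0146 -0.0204 -0.0975 -0.01145 0 100;-0.0014 0.0146 -0.0204 -0.0975 -0.01145 0 100;-0.0014 0.0146 -0.0204 -0.0975 -0.01145 0 100;-0.0014 0.0146 -0.0204 -0.0975 -0.01145 0 100;-0.0014 0.0146 -0.0204 -0.0975 -0.01145 0 100;-0.0014 0.0146 -0.0204 -0.0975 -0.01145 0 100;-0.0014 0.0146 -0.0204 -0.0975 -0.01145 0 100' && python3 -m creep '0 0 0 0 0 0 100;0 0 0 0 0 0 100;0 0 0 0 0 0 100'
cat >> h.py <<'E'
def st():
    o=readout.get_obs(); r=R.from_euler('xyz',o['tcp_rot']); z=r.apply([0,0,1]); y=r.apply([0,1,0])
    print('t',round(o['time'],2),'grasp',(o['tool_pos']+47*z).round(1),'z',z.round(3),'y',y.round(3),'q',o['joint_positions'].round(2),'F',o['contact_force'].round(1),'w',round(o['grip_width'],1),o['finger_force'])
E
python3 -c "
from h import *
st()"
```

```text
time: 2.45
tool_pos: [534.3, 272.1, 129.1]
tcp_rot: [3.137, 0.789, 1.686]
contact_force: [0.7, -0.4, -1.0]
grip_width: 91.6
finger_force: 0.0
time: 2.7
tool_pos: [535.4, 270.4, 130.2]
tcp_rot: [3.138, 0.784, 1.685]
contact_force: [0.8, -0.4, 0.6]
grip_width: 91.7
finger_force: 0.0
t 2.7 grasp [539.3 237.4  96.9] z [ 0.084 -0.701 -0.708] y [0.993 0.117 0.003] q [ 0.6   0.86  1.28 -0.68  1.46  0.73] F [ 0.8 -0.4  0.6] w 91.7 0.0
```

```bash
python3 -m creep '0.001 -0.0088 -0.009 0 0 0 100;0.001 -0.0088 -0.009 0 0 0 100;0.001 -0.0088 -0.009 0 0 0 100;0.001 -0.0088 -0.009 0 0 0 100;0.001 -0.0088 -0.009 0 0 0 100;0.001 -0.0088 -0.009 0 0 0 100;0.001 -0.0088 -0.009 0 0 0 100;0.001 -0.0088 -0.009 0 0 0 100' && python3 -m creep '0 0 0 0 0 0 100;0 0 0 0 0 0 100;0 0 0 0 0 0 100'
python3 - <<'E'
from h import *
st()
cv2.imwrite("pics/s2.png",cv2.resize(viewer.capture("scene")[180:360,180:420,::-1],None,fx=3,fy=3))
E
```

```text
time: 3.37
tool_pos: [543.7, 198.4, 56.8]
tcp_rot: [3.138, 0.785, 1.684]
contact_force: [1.0, -0.3, 0.5]
grip_width: 91.8
finger_force: 0.0
time: 3.62
tool_pos: [543.7, 199.7, 57.1]
tcp_rot: [3.139, 0.785, 1.684]
contact_force: [0.1, 0.3, -1.0]
grip_width: 91.4
finger_force: 0.0
t 3.62 grasp [547.6 166.7  23.9] z [ 0.083 -0.702 -0.707] y [0.993 0.115 0.002] q [ 0.51  0.91  1.43 -0.76  1.27  0.8 ] F [ 0.1  0.3 -1. ] w 91.4 0.0
```

View pics/s2.png

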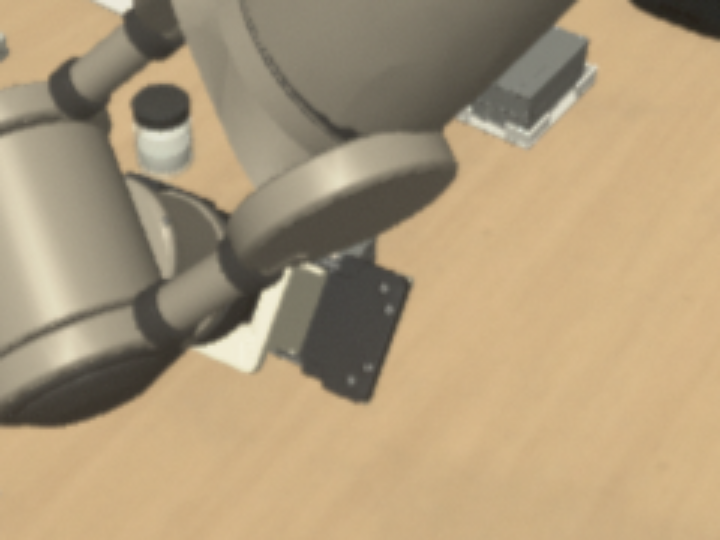

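The crop shows the tilted gripper straddling the box at about (350,300), with no contact force. Now I'll close it.

```bash
python3 -m creep '0 0 0 0 0 0 80;0 0 0 0 0 0 74;0 0 0 0 0 0 71;0 0 0 0 0 0 69;0 0 0 0 0 0 67;0 0 0 0 0 0 65;0 0 0 0 0 0 60;0 0 0 0 0 0 40' && python3 -m creep '0 0 0 0 0 0 20;0 0 0 0 0 0 0;0 0 0 0 0 0 0;0 0 0 0 0 0 0' && python3 -c "
from h import *
st()"
```

```text
time: 4.33
tool_pos: [543.5, 199.5, 57.1]
tcp_rot: [3.139, 0.785, 1.685]
contact_force: [0.2, 0.3, -0.7]
grip_width: 59.6
finger_force: 30.0
time: 4.67
tool_pos: [543.5, 199.5, 57.1]
tcp_rot: [3.139, 0.785, 1.685]
contact_force: [-0.0, 2.1, -0.5]
grip_width: 59.8
finger_force: 30.0
t 4.67 grasp [547.4 166.5  23.8] z [ 0.083 -0.702 -0.707] y [0.993 0.115 0.002] q [ 0.51  0.91  1.43 -0.76  1.27  0.8 ] F [-0.   2.1 -0.5] w 59.8 29.996627178043127
```

```bash
python3 -m creep '0 0 0.005 0 0 0 0;0 0 0.01 0 0 0 0;0 0 0.012 0 0 0 0;0 0 0.012 0 0 0 0;0 0 0.012 0 0 0 0;0 0 0.012 0 0 0 0;0 0 0.012 0 0 0 0;0 0 0.005 0 0 0 0' && python3 -m creep '0.0005 -0.0047 0.002 0.1114 0.0131 0 0;0.0005 -0.0047 0.002 0.1114 0.0131 0 0;0.0005 -0.0047 0.002 0.1114 0.0131 0 0;0.0005 -0.0047 0.002 0.1114 0.0131 0 0;0.0005 -0.0047 0.002 0.1114 0.0131 0 0;0.0005 -0.0047 0.002 0.1114 0.0131 0 0;0.0005 -0.0047 0.002 0.1114 0.0131 0 0' && python3 -m creep '0.0005 -0.0047 -0.002 0.1114 0.0131 0 0;0.0005 -0.0047 -0.002 0.1114 0.0131 0 0;0.0005 -0.0047 -0.002 0.1114 0.0131 0 0;0.0005 -0.0047 -0.002 0.1114 0.0131 0 0;0.0005 -0.0047 -0.002 0.1114 0.0131 0 0;0.0005 -0.0047 -0.002 0.1114 0.0131 0 0;0.0005 -0.0047 -0.002 0.1114 0.0131 0 0;0 0 0 0 0 0 0' && python3 -m creep '0 0 0 0 0 0 0;0 0 0 0 0 0 0;0 0 0 0 0 0 0'
python3 - <<'E'
from h import *
st()
cv2.imwrite("pics/s3.png",cv2.resize(viewer.capture("scene")[130:350,180:440,::-1],None,fx=2.7,fy=2.7))
E
```

```text
time: 5.33
tool_pos: [544.0, 199.7, 139.7]
tcp_rot: [3.135, 0.784, 1.682]
contact_force: [0.4, 0.2, -1.8]
grip_width: 59.4
finger_force: 30.0
time: 5.92
tool_pos: [547.1, 166.4, 152.2]
tcp_rot: [3.139, -0.005, 1.686]
contact_force: [-0.5, -0.3, -2.4]
grip_width: 59.6
finger_force: 30.0
time: 6.58
tool_pos: [550.3, 130.9, 135.1]
tcp_rot: [-3.135, -0.789, 1.678]
contact_force: [0.2, -0.8, -2.1]
grip_width: 60.2
finger_force: 30.0
time: 6.83
tool_pos: [550.4, 134.6, 137.8]
tcp_rot: [-3.141, -0.782, 1.688]
contact_force: [0.1, 0.2, -2.8]
grip_width: 60.1
finger_force: 30.0
t 6.83 grasp [546.5 167.5 104.5] z [-0.083  0.7   -0.709] y [ 0.993  0.117 -0.   ] q [-0.21  0.69  1.63  0.78  1.24 -0.76] F [ 0.1  0.2 -2.8] w 60.1 29.99654844403267
```

View pics/s3.png

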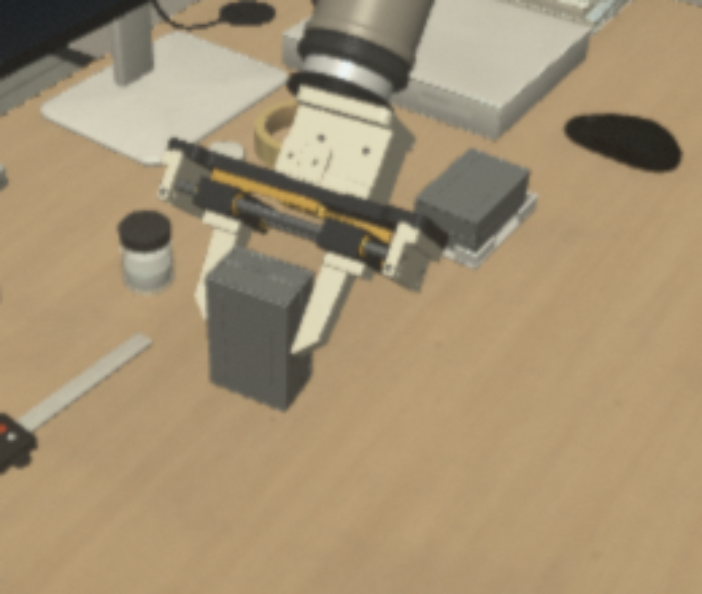

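The crop shows the closed box held on end in the fingers, base facing the camera, and it looks upright. Now I'll lower it.

```bash
python3 -m creep '0 0 -0.008 0 0 0 0;0 0 -0.008 0 0 0 0;0 0 -0.008 0 0 0 0;0 0 -0.008 0 0 0 0;0 0 -0.006 0 0 0 0;0 0 -0.002 0 0 0 0;0 0 0 0 0 0 0;0 0 0 0 0 0 0' && python3 -m creep '0 0 -0.001 0 0 0 0;0 0 -0.001 0 0 0 0;0 0 0 0 0 0 0' && python3 -m creep '0 0 -0.001 0 0 0 0;0 0 0 0 0 0 0' && python3 -m creep '0 0 -0.001 0 0 0 0;0 0 0 0 0 0 0'; python3 -c "
from h import *
st()"
```

```text
time: 7.55
tool_pos: [550.5, 133.6, 96.9]
tcp_rot: [-3.139, -0.785, 1.684]
contact_force: [-0.5, 0.6, -2.4]
grip_width: 59.9
finger_force: 30.0
time: 7.8
tool_pos: [550.5, 133.6, 95.1]
tcp_rot: [-3.14, -0.785, 1.685]
contact_force: [0.1, -0.4, -2.3]
grip_width: 59.5
finger_force: 30.0
time: 7.97
tool_pos: [550.5, 133.6, 94.1]
tcp_rot: [-3.14, -0.785, 1.685]
contact_force: [-0.2, 0.6, -1.6]
grip_width: 59.7
finger_force: 30.0
time: 8.13
tool_pos: [550.5, 133.6, 93.8]
tcp_rot: [-3.14, -0.786, 1.685]
contact_force: [-1.0, -1.7, 3.5]
grip_width: 59.9
finger_force: 30.0
t 8.13 grasp [546.6 166.6  60.6] z [-0.082  0.703 -0.707] y [ 0.993  0.115 -0.001] q [-0.21  0.77  1.65  0.81  1.18 -0.82] F [-1.  -1.7  3.5] w 59.9 29.996639862656593
```

```bash
python3 -m creep '0 0 0 0 0 0 64;0 0 0 0 0 0 66;0 0 0 0 0 0 68;0 0 0 0 0 0 72;0 0 0 0 0 0 80;0 0 0 0 0 0 100;0 0 0 0 0 0 100;0 0 0 0 0 0 100' && python3 -m creep '0 0 0 0 0 0 100;0 0 0 0 0 0 100'
python3 - <<'E'
from h import *
st()
cv2.imwrite("pics/s4.png",cv2.resize(viewer.capture("scene")[130:350,180:440,::-1],None,fx=2.7,fy=2.7))
E
```

```text
time: 8.8
tool_pos: [550.5, 133.7, 93.0]
tcp_rot: [-3.139, -0.785, 1.685]
contact_force: [0.3, 0.3, 1.2]
grip_width: 88.3
finger_force: 0.0
time: 8.97
tool_pos: [550.4, 133.6, 93.0]
tcp_rot: [-3.139, -0.785, 1.685]
contact_force: [0.6, -0.4, -0.1]
grip_width: 91.5
finger_force: 0.0
t 8.97 grasp [546.6 166.6  59.7] z [-0.083  0.702 -0.707] y [ 0.993  0.115 -0.002] q [-0.21  0.77  1.65  0.81  1.18 -0.82] F [ 0.6 -0.4 -0.1] w 91.5 0.0
```

View pics/s4.png

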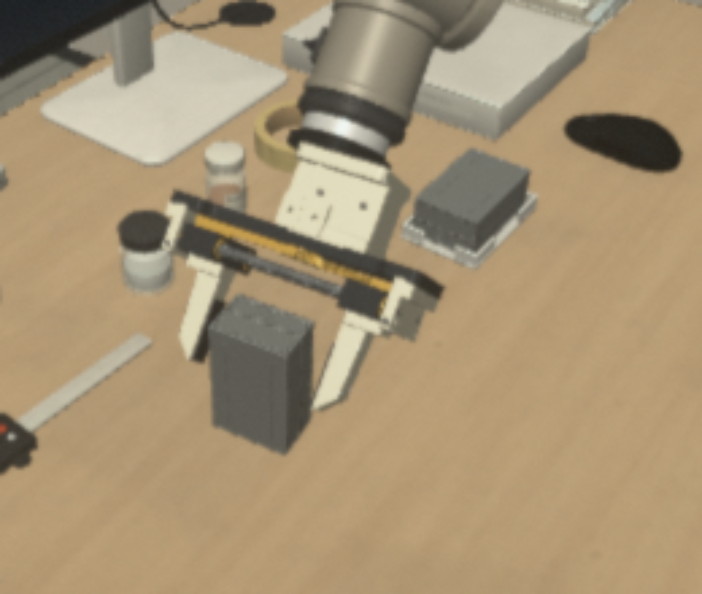

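The crop shows the box standing freely and closed at about (262,375), with the fingers open on both sides. I'll retreat and swing over to the other side.

```bash
python3 -m creep '0.0011 -0.0097 0.0097 0 0 0 100;0.0011 -0.0097 0.0097 0 0 0 100;0.0011 -0.0097 0.0097 0 0 0 100;0.0011 -0.0097 0.0097 0 0 0 100;0.0011 -0.0097 0.0097 0 0 0 100;0.0011 -0.0097 0.0097 0 0 0 100;0.0011 -0.0097 0.0097 0 0 0 100;0.0011 -0.0097 0.0097 0 0 0 100' && python3 -m creep '-0.0019 0.0162 0.0048 -0.1114 -0.0131 0 100;-0.0019 0.0162 0.0048 -0.1114 -0.0131 0 100;-0.0019 0.0162 0.0048 -0.1114 -0.0131 0 100;-0.0019 0.0162 0.0048 -0.1114 -0.0131 0 100;-0.0019 0.0162 0.0048 -0.1114 -0.0131 0 100;-0.0019 0.0162 0.0048 -0.1114 -0.0131 0 100;-0.0019 0.0162 0.0048 -0.1114 -0.0131 0 100;0 0 0 0 0 0 100' && python3 -m creep '-0.0018 0.0152 -0.0059 -0.1114 -0.0131 0 100;-0.0018 0.0152 -0.0059 -0.1114 -0.0131 0 100;-0.0018 0.0152 -0.0059 -0.1114 -0.0131 0 100;-0.0018 0.0152 -0.0059 -0.1114 -0.0131 0 100;-0.0018 0.0152 -0.0059 -0.1114 -0.0131 0 100;-0.0018 0.0152 -0.0059 -0.1114 -0.0131 0 100;-0.0018 0.0152 -0.0059 -0.1114 -0.0131 0 100;0 0 0 0 0 0 100' && python3 -m creep '0 0 0 0 0 0 100;0 0 0 0 0 0 100'
python3 - <<'E'
from h import *
st()
c=viewer.camera_info("wrist");v=viewer.capture("wrist")[...,::-1].copy();cv2.imwrite("pics/w5.png",v)
g=np.array([545.9,172.9,60]);o=R.from_euler('xyz',c['rotation'])
# predicted pixel of top-face corners
l=np.array([-.116,.993,0]);u=np.array([.993,.116,0]);p0=np.array([546.6,166.6,96])
for a,b in((-16.2,-30),(-16.2,30),(23.8,30),(23.8,-30)):
    q=o.inv().apply(p0+a*l+b*u-c['origin']); print((c['cx']+c['fx']*q[0]/-q[2]).round(1),(c['cy']-c['fy']*q[1]/-q[2]).round(1))
E
```

```text
time: 9.68
tool_pos: [559.5, 54.3, 172.2]
tcp_rot: [-3.141, -0.784, 1.685]
contact_force: [-0.0, -0.8, -1.6]
grip_width: 91.8
finger_force: 0.0
time: 10.35
tool_pos: [545.8, 173.5, 207.2]
tcp_rot: [3.137, 0.005, 1.69]
contact_force: [-0.7, 0.9, -0.6]
grip_width: 91.9
finger_force: 0.0
time: 11.02
tool_pos: [531.7, 277.9, 158.6]
tcp_rot: [-3.133, 0.792, 1.694]
contact_force: [-1.3, -0.4, -1.1]
grip_width: 92.1
finger_force: 0.0
time: 11.18
tool_pos: [534.0, 274.5, 163.5]
tcp_rot: [3.14, 0.783, 1.683]
contact_force: [-0.3, -0.4, 0.6]
grip_width: 92.4
finger_force: 0.0
t 11.18 grasp [537.8 241.6 130.2] z [ 0.081 -0.701 -0.708] y [0.994 0.113 0.001] q [ 0.61  0.82  1.26 -0.67  1.52  0.69] F [-0.3 -0.4  0.6] w 92.4 0.0
242.7 267.5
318.9 267.3
324.7 246.7
236.3 246.9
```

View pics/w5.png

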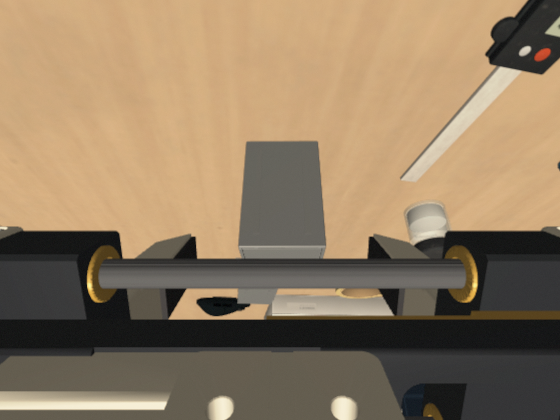

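The wrist view shows the upright box centred between the fingers. Its upper base edge runs from (239,246) to (325,246), as predicted. I'll approach and grip.

```bash
python3 -m creep '0.001 -0.0086 -0.0088 0 0 0 100;0.001 -0.0086 -0.0088 0 0 0 100;0.001 -0.0086 -0.0088 0 0 0 100;0.001 -0.0086 -0.0088 0 0 0 100;0.001 -0.0086 -0.0088 0 0 0 100;0.001 -0.0086 -0.0088 0 0 0 100;0.001 -0.0086 -0.0088 0 0 0 100;0.001 -0.0086 -0.0088 0 0 0 100' && python3 -m creep '0 0 0 0 0 0 100;0 0 0 0 0 0 80;0 0 0 0 0 0 74;0 0 0 0 0 0 71;0 0 0 0 0 0 69;0 0 0 0 0 0 67;0 0 0 0 0 0 66;0 0 0 0 0 0 65' &&  python3 -m creep '0 0 0 0 0 0 60;0 0 0 0 0 0 40;0 0 0 0 0 0 0;0 0 0 0 0 0 0;0 0 0 0 0 0 0'; python3 -c "
from h import *
st()"
```

```text
time: 11.9
tool_pos: [541.7, 205.8, 92.4]
tcp_rot: [3.138, 0.785, 1.683]
contact_force: [0.3, -1.1, -0.6]
grip_width: 91.7
finger_force: 0.0
time: 12.57
tool_pos: [541.4, 207.3, 92.7]
tcp_rot: [3.139, 0.785, 1.685]
contact_force: [-0.3, 0.7, -0.2]
grip_width: 60.3
finger_force: 0.5
time: 12.98
tool_pos: [541.5, 207.2, 92.7]
tcp_rot: [3.139, 0.785, 1.684]
contact_force: [0.1, 1.7, 1.8]
grip_width: 60.0
finger_force: 30.0
t 12.98 grasp [545.4 174.2  59.5] z [ 0.083 -0.702 -0.707] y [0.993 0.115 0.002] q [ 0.52  0.86  1.42 -0.74  1.32  0.76] F [0.1 1.7 1.8] w 60.0 29.999485686421394
```

```bash
python3 -m creep '0 0 0.003 0 0 0 0;0 0 0.01 0 0 0 0;0 0 0.012 0 0 0 0;0 0 0.012 0 0 0 0;0 0 0.012 0 0 0 0;0 0 0.012 0 0 0 0;0 0 0.012 0 0 0 0;0 0 0.007 0 0 0 0' && python3 -m creep '0.0005 -0.0047 0.002 0.1114 0.0131 0 0;0.0005 -0.0047 0.002 0.1114 0.0131 0 0;0.0005 -0.0047 0.002 0.1114 0.0131 0 0;0.0005 -0.0047 0.002 0.1114 0.0131 0 0;0.0005 -0.0047 0.002 0.1114 0.0131 0 0;0.0005 -0.0047 0.002 0.1114 0.0131 0 0;0.0005 -0.0047 0.002 0.1114 0.0131 0 0' && python3 -m creep '0.0005 -0.0047 -0.002 0.1114 0.0131 0 0;0.0005 -0.0047 -0.002 0.1114 0.0131 0 0;0.0005 -0.0047 -0.002 0.1114 0.0131 0 0;0.0005 -0.0047 -0.002 0.1114 0.0131 0 0;0.0005 -0.0047 -0.002 0.1114 0.0131 0 0;0.0005 -0.0047 -0.002 0.1114 0.0131 0 0;0.0005 -0.0047 -0.002 0.1114 0.0131 0 0;0 0 0 0 0 0 0' && python3 -m creep '0 0 0 0 0 0 0;0 0 0 0 0 0 0;0 0 0 0 0 0 0'
python3 - <<'E'
from h import *
st()
t=viewer.capture("top")[...,::-1];cv2.imwrite("pics/t6.png",t)
a=cv2.resize(t[215:290,325:410],None,fx=7,fy=7,interpolation=cv2.INTER_CUBIC)[:, :395]
w=viewer.capture("wrist")[...,::-1];cv2.imwrite("pics/w6.png",w)
s=viewer.capture("scene")[...,::-1];cv2.imwrite("pics/s6.png",s)
tt=cv2.resize(t[215:290,325:410],(476,420),interpolation=cv2.INTER_CUBIC)
ss=cv2.resize(s[130:330,180:410],(322,280))
p=np.zeros((600,800,3),np.uint8);p[:420,:476]=tt;p[:280,478:]=ss;p[300:540,480:]=cv2.resize(w,(320,240));cv2.imwrite("pics/m6.png",p)
E
```

```text
time: 13.65
tool_pos: [541.7, 207.2, 174.9]
tcp_rot: [3.136, 0.785, 1.682]
contact_force: [-0.3, 0.3, -1.6]
grip_width: 60.0
finger_force: 30.0
time: 14.23
tool_pos: [545.0, 174.0, 187.9]
tcp_rot: [3.139, -0.005, 1.687]
contact_force: [0.0, 0.5, -3.4]
grip_width: 59.6
finger_force: 30.0
time: 14.9
tool_pos: [548.3, 138.5, 170.7]
tcp_rot: [-3.135, -0.789, 1.678]
contact_force: [0.4, -1.1, -3.1]
grip_width: 60.0
finger_force: 30.0
time: 15.15
tool_pos: [548.3, 142.2, 173.3]
tcp_rot: [-3.141, -0.782, 1.688]
contact_force: [-0.2, 0.5, -2.0]
grip_width: 59.9
finger_force: 30.0
t 15.15 grasp [544.4 175.1 140. ] z [-0.083  0.7   -0.709] y [ 0.993  0.117 -0.   ] q [-0.2   0.64  1.62  0.77  1.28 -0.7 ] F [-0.2  0.5 -2. ] w 59.9 29.999025464057922
```

View pics/m6.png

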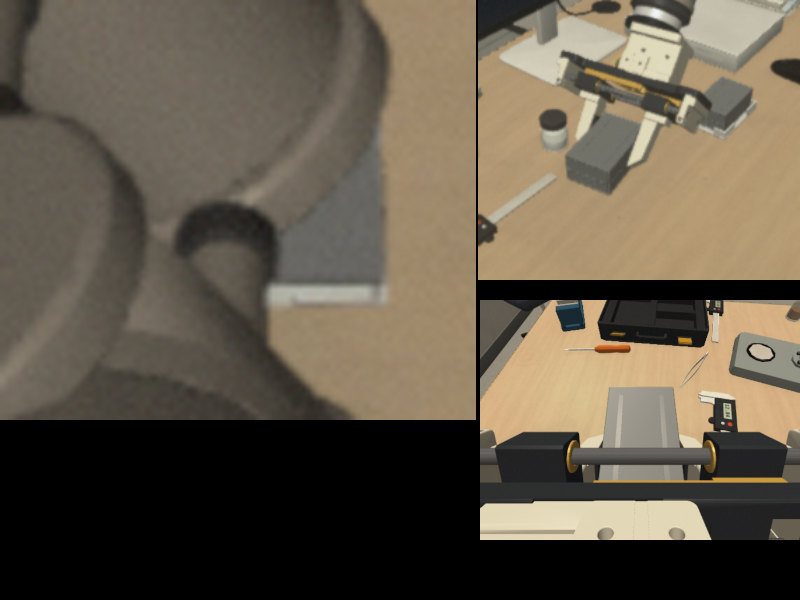

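The composite shows the box held closed and lid-down. The arm hides the tray in the top view, so I'll fly past the tray and look back at the stored box with the wrist camera.

```bash
python3 -m creep '0 -0.012 0 0 0 -0.0099 0;0 -0.024 0 0 0 -0.0099 0;0 -0.0275 0 0 0 -0.0099 0;0 -0.0275 0 0 0 -0.0099 0;0 -0.0275 0 0 0 -0.0099 0;0 -0.0275 0 0 0 -0.0099 0;0 -0.0275 0 0 0 -0.0099 0;0 -0.0275 0 0 0 -0.0099 0' && python3 -m creep '0 -0.0275 0 0 0 -0.0099 0;0 -0.0275 0 0 0 -0.0099 0;0 -0.0275 0 0 0 -0.0099 0;0 -0.0275 0 0 0 -0.0099 0;0 -0.0275 0 0 0 -0.0099 0;0 -0.0275 0 0 0 -0.0099 0;0 -0.0275 0 0 0 -0.0099 0;0 -0.0275 0 0 0 -0.0099 0' && python3 -m creep '0 -0.0275 -0.005 0 0 -0.0099 0;0 -0.02 -0.005 0 0 -0.0099 0;0 -0.012 -0.005 0 0 0 0;0 0 -0.005 0 0 0 0;0 0 0 0 0 0 0;0 0 0 0 0 0 0;0 0 0 0 0 0 0;0 0 0 0 0 0 0'
python3 - <<'E'
from h import *
st()
c=viewer.camera_info("wrist");w=viewer.capture("wrist")[...,::-1];cv2.imwrite("pics/w7.png",w)
import pickle;pickle.dump(c,open("c7.pkl","wb"))
E
```

```text
time: 15.97
tool_pos: [548.1, -61.7, 172.7]
tcp_rot: [-3.14, -0.784, 1.605]
contact_force: [-0.1, 0.3, -1.9]
grip_width: 60.0
finger_force: 30.0
time: 16.63
tool_pos: [547.8, -281.7, 172.7]
tcp_rot: [-3.139, -0.784, 1.525]
contact_force: [0.9, 0.2, -1.3]
grip_width: 60.1
finger_force: 30.0
time: 17.3
tool_pos: [548.7, -338.4, 153.2]
tcp_rot: [-3.14, -0.785, 1.508]
contact_force: [0.7, -0.0, -2.1]
grip_width: 59.9
finger_force: 30.0
t 17.3 grasp [ 550.7 -305.2  119.9] z [ 0.043  0.705 -0.708] y [ 0.998 -0.061 -0.001] q [-0.87  0.94  1.02  0.52  1.77 -0.86] F [ 0.7 -0.  -2.1] w 59.9 29.99922752380371
```

View pics/w7.png

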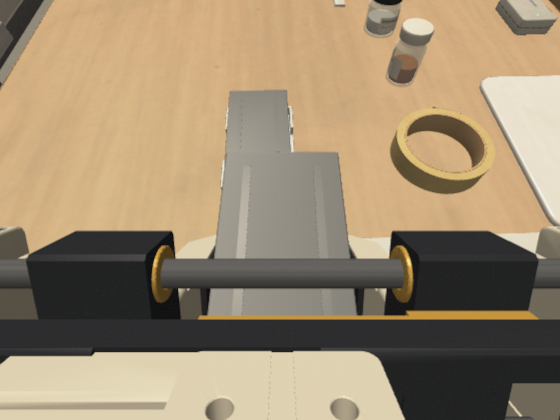

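The wrist view shows the stored box beyond the held one. The stored box's far edge is at row 91, columns 230–287, with side edges running down to about (226,153) and (293,153). The held box's far edge is at row 153, up to column 338. Next step is to fit the edges.

Run:
```python
from h import *
import pickle
c=pickle.load(open("c7.pkl","rb"));w=cv2.imread("pics/w7.png")
hsv=cv2.cvtColor(w,cv2.COLOR_BGR2HSV).astype(int);g=cv2.cvtColor(w,cv2.COLOR_BGR2GRAY).astype(float)
for r in(105,125,140): print(r,g[r,220:240].astype(int),g[r,280:300].astype(int))
print(g[84:98,260].astype(int),g[146:160,300].astype(int),g[200,212:232].astype(int),g[200,335:352].astype(int))
```

```text
105 [184 182 182 182 182 181 182 181 149 142 143 143 143 143 143 143 143 144
 141 141] [138 138 137 138 136 137 135 119 162 182 182 177 175 176 175 174 175 175
 173 174]
125 [179 180 181 181 182 196 219 178 148 152 153 152 151 152 151 151 152 149
 148 148] [144 141 142 142 141 142 141 144 136 152 168 216 223 195 176 175 175 174
 176 175]
140 [181 183 183 183 183 167 152 154 157 158 157 157 158 157 156 158 156 154
 154 154] [145 146 146 146 144 145 144 144 147 139 204 225 220 180 172 180 180 181
 182 181]
[175 175 174 175 174 174 156 137 134 136 137 137 138 137] [177 176 176 176 176 165 147 141 142 143 143 140 142 143] [184 187 184 185 184 185 183 183 149 139 154 157 156 156 156 155 156 156
 156 154] [134 134 133 135 133 133 134 121 116 164 183 183 181 182 180 181 182]
```

Run:
```python
from h import *
import pickle
c=pickle.load(open("c7.pkl","rb"));g=cv2.cvtColor(cv2.imread("pics/w7.png"),cv2.COLOR_BGR2GRAY).astype(float)
def cross(p,lev): # first index where profile falls through lev
    i=np.where((p[:-1]>=lev)&(p[1:]<lev))[0][-1]; return i+(p[i]-lev)/(p[i]-p[i+1])
def line(px,z):
    P=np.array([ray(c,q,z)[:2] for q in px],np.float32); vx,vy,x,y=cv2.fitLine(P,cv2.DIST_HUBER,0,.01,.01).ravel(); return np.array([x,y]),np.array([vx,vy])
def boxfit(L,Rr,F,z,lev):
    l=[(215+cross(g[r,215:L[2]],lev),r) for r in range(*L[:2])]
    rr=[(Rr[3]-cross(g[r,Rr[3]:Rr[2]:-1],lev),r) for r in range(*Rr[:2])]
    f=[(x,F[2]+cross(g[F[2]:F[3],x],lev)) for x in range(*F[:2])]
    (pl,dl),(pr,dr),(pf,df)=line(l,z),line(rr,z),line(f,z)
    al,ar,af=[np.degrees(np.arctan2(d[1],d[0]))%180 for d in(dl,dr,df)]
    a=np.radians((al+ar)/2);a2=np.radians(af+90 if af<45 else af-90)
    am=(a+a2)/2; d=np.array([np.cos(am),np.sin(am)]);u=np.array([d[1],-d[0]])
    # evaluate sides & far edge
    mid=((pl+pr)/2); wid=(pr-pl)@u; far=pf@d
    um=mid@u; print('angles',al.round(1),ar.round(1),(af+90)%180,'width',wid.round(1),'centre',(u*um+d*(far-48)).round(1))
boxfit((94,118,240),(94,118,275,300),(236,282,80,100),44,162)
boxfit((94,150,240),(94,150,275,300),(236,282,80,100),44,162)
o=[550.7,-305.2,119.9]
boxfit((165,215,240),(165,215,320,365),(240,330,140,160),119.9+16.1,160)
l=np.array([.061,.998]);print('held expected',np.array(o[:2])+11.5*l,'angle 86.5')
```

```text
angles 91.2 90.6 89.46744 width 60.7 centre [ 539.4 -128.7]
angles 88.9 87.8 89.46744 width 59.9 centre [ 538.6 -128.7]Traceback (most recent call last):
  File "<stdin>", line 22, in <module>
  File "<stdin>", line 11, in boxfit
  File "<stdin>", line 5, in cross
IndexError: index -1 is out of bounds for axis 0 with size 0
```

Run:
```python
from h import *
import pickle
c=pickle.load(open("c7.pkl","rb"));g=cv2.cvtColor(cv2.imread("pics/w7.png"),cv2.COLOR_BGR2GRAY).astype(float)
def cr(p,lev):
    i=np.where((p[:-1]>=lev)&(p[1:]<lev))[0]
    return i[-1]+(p[i[-1]]-lev)/(p[i[-1]]-p[i[-1]+1]) if len(i) else np.nan
def W(px,z): return np.array([ray(c,q,z)[:2] for q in px if q[0]==q[0] and q[1]==q[1]],np.float32)
z=136.
for nm,px in (("L",[(200+cr(g[r,200:235],165),r) for r in range(175,215)]),("R",[(365-cr(g[r,365:320:-1],155),r) for r in range(160,215)]),("F",[(x,140+cr(g[140:162,x],158)) for x in range(296,334)])):
    vx,vy,x,y=cv2.fitLine(W(px,z),cv2.DIST_HUBER,0,.01,.01).ravel(); print(nm,np.degrees(np.arctan2(vy,vx)).round(2)%180,x.round(1),y.round(1))
# expected held: far edge centre & side points
G=np.array([550.7,-305.2]);l=np.array([.061,.998]);u=np.array([.998,-.061])
print('far exp',G+59.5*l,'L exp at y-270',(G-30*u+35*l),'R exp',(G+30*u+35*l))
# stored far corners, per-row widths
for r in range(93,152,6): print(r,(W([(215+cr(g[r,215:240],162),r)],44)).round(1),W([(300-cr(g[r,300:275:-1],162),r)],44).round(1))
```

```text
L 85.25 523.4 -271.8
R 86.51 583.2 -270.2
F 176.12 570.4 -246.8
far exp [ 554.3295 -245.819 ] L exp at y-270 [ 522.895 -268.44 ] R exp [ 582.775 -272.1  ]
93 [[509.1 -84.1]] [[569.8 -87.9]]
99 [[508.7 -93.2]] [[569.3 -97. ]]
105 [[ 508.6 -102.1]] [[ 569.5 -105.9]]
111 [[ 509.5 -110.8]] [[ 570.1 -114.6]]
117 [[ 509.2 -119.2]] [[ 569.8 -123. ]]
123 [[ 509.2 -127.4]] [[ 568.9 -131.1]]
129 [[ 506.8 -135.2]] [[ 567.7 -139. ]]
135 [[ 507.8 -143.1]] [[ 567.9 -146.8]]
141 [[ 507.3 -150.6]] [[ 567.5 -154.3]]
147 [[ 509.6 -158.1]] [[ 567.7 -161.7]]
```

```bash
python3 -m creep '-0.0014 0.0126 -0.002 0 0 0.005 0;-0.0014 0.0246 -0.002 0 0 0.005 0;-0.0014 0.0246 -0.002 0 0 0.005 0;-0.0014 0.0246 -0.002 0 0 0.005 0;-0.0014 0.0246 -0.002 0 0 0.005 0;-0.0014 0.0246 -0.002 0 0 0.005 0;-0.0014 0.02 -0.002 0 0 0.005 0;-0.0014 0.0096 -0.002 0 0 0.005 0' && python3 -m creep '0 0 -0.005 0 0 0 0;0 0 -0.005 0 0 0 0;0 0 -0.005 0 0 0 0;0 0 0 0 0 0 0;0 0 0 0 0 0 0;0 0 0 0 0 0 0;0 0 0 0 0 0 0'
python3 - <<'E'
from h import *
st()
cv2.imwrite("pics/t8.png",viewer.capture("top")[...,::-1]);cv2.imwrite("pics/s8.png",viewer.capture("scene")[...,::-1])
E
```

```text
time: 18.02
tool_pos: [537.0, -171.1, 137.2]
tcp_rot: [-3.139, -0.786, 1.549]
contact_force: [0.2, -0.4, -1.7]
grip_width: 59.6
finger_force: 30.0
time: 18.6
tool_pos: [537.2, -174.7, 121.6]
tcp_rot: [-3.14, -0.785, 1.546]
contact_force: [-0.6, 0.3, -1.4]
grip_width: 60.0
finger_force: 30.0
t 18.6 grasp [ 537.9 -141.4   88.3] z [ 0.016  0.707 -0.707] y [ 1.    -0.023 -0.001] q [-0.7   0.81  1.43  0.58  1.48 -0.91] F [-0.6  0.3 -1.4] w 60.0 29.999030828475952
```

```bash
python3 -m creep '0.0003 0.0015 0 0 0 0 0;0 0 -0.005 0 0 0 0;0 0 -0.005 0 0 0 0;0 0 -0.004 0 0 0 0;0 0 -0.002 0 0 0 0;0 0 -0.001 0 0 0 0;0 0 0 0 0 0 0;0 0 0 0 0 0 0' && python3 -m creep '0 0 -0.001 0 0 0 0;0 0 0 0 0 0 0;0 0 0 0 0 0 0' && python3 -m creep '0 0 -0.001 0 0 0 0;0 0 0 0 0 0 0'; python3 -c "
from h import *
st()"
```

```text
time: 19.37
tool_pos: [537.5, -172.6, 104.5]
tcp_rot: [-3.139, -0.785, 1.546]
contact_force: [-0.1, -0.3, -2.8]
grip_width: 59.8
finger_force: 30.0
time: 19.62
tool_pos: [537.5, -172.6, 103.7]
tcp_rot: [-3.14, -0.785, 1.547]
contact_force: [-0.5, 0.3, -1.9]
grip_width: 59.9
finger_force: 30.0
time: 19.78
tool_pos: [537.4, -172.6, 102.5]
tcp_rot: [-3.139, -0.785, 1.547]
contact_force: [-0.9, 0.6, -2.5]
grip_width: 60.0
finger_force: 30.0
t 19.78 grasp [ 538.1 -139.3   69.2] z [ 0.015  0.707 -0.707] y [ 1.    -0.023 -0.002] q [-0.7   0.84  1.44  0.59  1.45 -0.93] F [-0.9  0.6 -2.5] w 60.0 29.999059550464153
```

Run:
```python
from h import *
s=viewer.capture("scene")[...,::-1];t=viewer.capture("top")[...,::-1];cv2.imwrite("pics/s9.png",s);cv2.imwrite("pics/t9.png",t)
p=np.zeros((600,800,3),np.uint8);p[:600,:480]=cv2.resize(s[150:250,310:390],(480,600),interpolation=cv2.INTER_CUBIC);p[:300,485:]=cv2.resize(t[225:285,335:398],(315,300),interpolation=cv2.INTER_CUBIC)
cv2.imwrite("pics/m9.png",p)
```

```text
(no output)
```

View pics/m9.png

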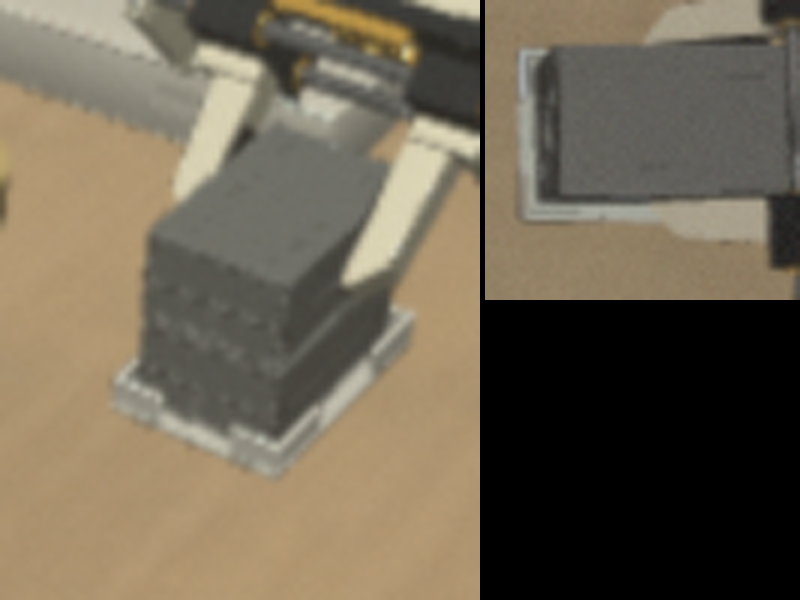

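The composite shows the box just above the stored one and nearly flush. The near vertical edge runs from about (290,290) to (278,430) in the crop, with a possible small step at the joint. I'll check that numerically.

Run:
```python
from h import *
c=viewer.camera_info("scene");s=cv2.imread("pics/s9.png");g=cv2.cvtColor(s,cv2.COLOR_BGR2GRAY).astype(int)
o=R.from_euler('xyz',c['rotation'])
def pr(p):
    q=o.inv().apply(np.array(p,float)-c['origin']);return (c['cx']+c['fx']*q[0]/-q[2]).round(1),(c['cy']-c['fy']*q[1]/-q[2]).round(1)
a=np.radians(88.7);l=np.array([np.cos(a),np.sin(a)]);u=np.array([l[1],-l[0]]);C=np.array([538.3,-127.8])
for nm,su in(("near",-1),("left",1)):
    for z in(85.3,65,45.3,44,20): print(nm,z,pr([*(C+su*30*u+48*l),z]))
for k in (1,): print('dx/mm',pr([*(C-30*u+48*l+u),44]),pr([*(C-30*u+48*l+l),44]))
for r in range(188,222,2): print(r,g[r,330:338],'|',g[r,350:362])
```

```text
near 85.3 (np.float64(357.3), np.float64(196.6))
near 65 (np.float64(356.3), np.float64(204.2))
near 45.3 (np.float64(355.4), np.float64(211.4))
near 44 (np.float64(355.3), np.float64(211.8))
near 20 (np.float64(354.2), np.float64(220.3))
left 85.3 (np.float64(333.5), np.float64(187.4))
left 65 (np.float64(332.8), np.float64(194.8))
left 45.3 (np.float64(332.2), np.float64(201.9))
left 44 (np.float64(332.2), np.float64(202.3))
left 20 (np.float64(331.4), np.float64(210.7))
dx/mm (np.float64(354.9), np.float64(211.7)) (np.float64(355.1), np.float64(212.1))
188 [155 156 156 154 139 117 111 112] | [111 112 111 112 110 111 111 113 111 111 110 110]
190 [155 155 155 151 117  85  88  94] | [110 111 109 110 111 110 111 112 108 103 104 108]
192 [154 153 155 152 117  89  87  87] | [111 110 111 111 110 109 110 111 110 112 111 111]
194 [153 155 154 143 108  89  87  86] | [108 107 111 114 111 110 112 111 111 111 107  97]
196 [154 155 151 132  96  99  92  88] | [ 87  90  93  95 104 110 112 111 108  94  77  72]
198 [153 152 151 133  97  89  87  81] | [86 85 86 87 87 87 88 83 81 71 70 69]
200 [152 1
[... 183 characters left out ...]
 | [87 86 79 78 82 95 84 72 70 69 70 70]
206 [155 154 149 115  88  84  84  86] | [86 86 85 86 84 86 83 69 67 70 76 91]
208 [154 153 145 114  93  87  86  87] | [96 86 87 87 86 81 89 80 76 88 96 83]
210 [152 157 163 108  87  90  88  87] | [ 92  89  85  96 102  99 101  93  94  83  73  69]
212 [182 143 115  92  87  87  79  79] | [87 85 79 81 91 92 97 82 71 69 69 69]
214 [145 162 184 151 136 118 102  89] | [86 85 86 87 86 80 77 71 70 70 72 74]
216 [148 144 140 143 149 149 169 118] | [89 89 85 85 85 83 74 69 72 73 73 71]
218 [158 160 150 150 147 142 148 142] | [ 91  94  87  87  90  90  73  66  69  71  87 130]
220 [152 149 136 137 134 133 154 177] | [101  91  86  86  85  89  76  71  86 129 168 145]
```

Above and below the joint, the edges agree to within about 1 mm. Lowering to contact, then release.

```bash
python3 -m creep '0 0 -0.001 0 0 0 0;0 0 0 0 0 0 0;0 0 0 0 0 0 0' && python3 -m creep '0 0 -0.0007 0 0 0 0;0 0 0 0 0 0 0'; python3 -c "
from h import *
st()"
```

```text
time: 20.13
tool_pos: [537.4, -172.6, 101.5]
tcp_rot: [-3.139, -0.785, 1.546]
contact_force: [0.1, -0.4, -1.9]
grip_width: 59.7
finger_force: 30.0
time: 20.3
tool_pos: [537.4, -172.6, 101.4]
tcp_rot: [-3.14, -0.786, 1.547]
contact_force: [-1.8, -0.7, 3.5]
grip_width: 60.2
finger_force: 30.0
t 20.3 grasp [ 538.1 -139.4   68.2] z [ 0.015  0.707 -0.707] y [ 1.    -0.023 -0.001] q [-0.7   0.84  1.44  0.59  1.45 -0.93] F [-1.8 -0.7  3.5] w 60.2 30.000292360782623
```

```bash
python3 -m creep '0 0 0 0 0 0 64;0 0 0 0 0 0 66;0 0 0 0 0 0 68;0 0 0 0 0 0 72;0 0 0 0 0 0 80;0 0 0 0 0 0 100;0 0 0 0 0 0 100;0 0 0 0 0 0 100' && python3 -m creep '0 0 0 0 0 0 100;-0.0001 -0.005 0.005 0 0 0 100;-0.0002 -0.01 0.01 0 0 0 100;-0.0002 -0.012 0.012 0 0 0 100;-0.0002 -0.012 0.012 0 0 0 100;-0.0002 -0.015 0.015 0 0 0 100;-0.0002 -0.015 0.015 0 0 0 100;-0.0002 -0.015 0.015 0 0 0 100' && python3 -m creep '0 -0.02 0.02 0 0 0 100;0 -0.02 0.02 0 0 0 100;0 0 0.02 0 0 0 100;0 0 0.01 0 0 0 100;0 0 0 0 0 0 100;0 0 0 0 0 0 100;0 0 0 0 0 0 100'
python3 - <<'E'
from h import *
import pickle
st()
c=viewer.camera_info("wrist");w=viewer.capture("wrist")[...,::-1];cv2.imwrite("pics/w10.png",w);pickle.dump(c,open("c10.pkl","wb"))
t=viewer.capture("top")[...,::-1];s=viewer.capture("scene")[...,::-1];cv2.imwrite("pics/t10.png",t);cv2.imwrite("pics/s10.png",s)
g=cv2.cvtColor(s,cv2.COLOR_BGR2GRAY).astype(int)
for r in range(190,220,3): print(r,g[r,330:338],'|',g[r,350:362],'|',g[r,365:385])
o=R.from_euler('xyz',c['rotation']);a=np.radians(88.7);l=np.array([np.cos(a),np.sin(a)]);u=np.array([l[1],-l[0]]);C=np.array([538.3,-127.8])
for p,q in((-1,-1),(1,-1),(1,1),(-1,1)):
    for z in(84,44):
        v=o.inv().apply(np.array([*(C+30*p*u+48*q*l),z])-c['origin']);print(p,q,z,(c['cx']-c['fx']*v[0]/v[2]).round(1),(c['cy']+c['fy']*v[1]/v[2]).round(1))
E
```

```text
time: 20.97
tool_pos: [537.4, -172.5, 100.8]
tcp_rot: [-3.139, -0.785, 1.546]
contact_force: [-0.3, 0.3, 0.3]
grip_width: 88.0
finger_force: 0.0
time: 21.63
tool_pos: [536.0, -257.6, 186.0]
tcp_rot: [-3.139, -0.785, 1.546]
contact_force: [0.9, 0.5, -0.1]
grip_width: 91.6
finger_force: 0.0
time: 22.22
tool_pos: [536.0, -295.8, 253.7]
tcp_rot: [-3.137, -0.786, 1.545]
contact_force: [-0.3, 0.4, 0.7]
grip_width: 91.3
finger_force: 0.0
t 22.22 grasp [ 536.6 -262.6  220.5] z [ 0.013  0.708 -0.706] y [ 1.    -0.022 -0.003] q [-0.84  0.78  1.07  0.53  1.88 -0.8 ] F [-0.3  0.4  0.7] w 91.3 0.0
190 [153 153 154 148 112 100  95  90] | [110 110 111 110 110 111 111 109 110 110 111 111] | [104  91  72  69  70  68  68  70  68  68  76 122 147 154 154 153 152 152
 151 152]
193 [154 154 154 150 116  94  87  85] | [110 110 110 110 107 108 109 107 107 110 110 110] | [ 68  67  69  73  78  67  68  69  76  84  87 122 147 154 155 153 152 152
 151 153]
196 [152 152 150 128 103  92  92  86] | [ 88  92  86  97 107 110 111 111 110 104  85  73] | [ 72  77  69  67  69  74  84  82  73  71  92 140 151 151 152 152 1
[... 617 characters left out ...]
8 141 117 117 125 126 145 152 152 152 153
 152 152]
211 [162 167 124  85  88  96  87  82] | [88 89 84 85 90 97 97 87 76 70 67 68] | [ 70  68  79 109 149 174 161 124 114 127 141 147 148 150 150 150 150 150
 149 149]
214 [143 160 181 148 134 117 100  89] | [83 85 85 84 85 81 75 72 69 70 71 72] | [ 98 148 177 185 182 162 142 142 146 147 147 148 149 150 149 149 149 148
 147 146]
217 [159 151 142 140 138 141 147 115] | [97 92 87 84 86 90 74 68 72 68 70 83] | [184 182 164 145 146 148 148 148 148 146 149 150 148 149 147 149 149 149
 149 149]
-1 -1 84 250.2 232.7
-1 -1 44 253.4 248.8
1 -1 84 310.7 232.7
1 -1 44 307.9 248.8
1 1 84 306.9 157.4
1 1 44 304.8 178.1
-1 1 84 254.6 157.5
-1 1 44 257.1 178.1
```

Run:
```python
from h import *
c=viewer.camera_info("top")
A=cv2.cvtColor(cv2.imread("pics/top.png"),cv2.COLOR_BGR2GRAY).astype(float);B=cv2.cvtColor(cv2.imread("pics/t10.png"),cv2.COLOR_BGR2GRAY).astype(float)
def cr(p,lev):
    i=np.where((p[:-1]<lev)&(p[1:]>=lev))[0]
    return i[0]+(lev-p[i[0]])/(p[i[0]+1]-p[i[0]]) if len(i) else np.nan
def f(px,z):
    P=np.array([ray(c,q,z)[:2] for q in px if q[0]==q[0] and q[1]==q[1]],np.float32)
    vx,vy,x,y=cv2.fitLine(P,cv2.DIST_HUBER,0,.01,.01).ravel();return np.degrees(np.arctan2(vy,vx)).round(1),x.round(1),y.round(1)
print(A[250,385:400],B[250,385:406]);print(A[228:242,370],B[222:242,370])
for g,z in((A,44),(B,84)):
    print('right',f([(380+cr(g[r,380:405],120),r) for r in range(242,260)],z),'top',f([(x,250-cr(g[250:225:-1,x],110),) for x in range(352,388)],z))
```

```text
[ 90.  90.  90.  89.  90.  88.  89.  92. 102. 118. 123. 125. 122. 123.
 123.] [ 89.  90.  93.  90.  93.  90.  92.  88.  91.  94.  91.  91.  97. 119.
 124. 125. 124. 126. 123. 125. 123.]
[118. 119. 120. 118. 121. 116. 113. 102. 110.  95.  93.  90.  89.  89.] [120. 120. 123. 124. 121. 123. 122. 121. 121. 119. 121. 116.  95.  90.
  92.  93.  90.  90.  91.  94.]
right (np.float32(0.6), np.float32(535.9), np.float32(-180.2)) top (np.float32(88.8), np.float32(567.6), np.float32(-137.1))
right (np.float32(-4.4), np.float32(537.3), np.float32(-178.0)) top (np.float32(88.1), np.float32(568.0), np.float32(-116.2))
```

```bash
python3 -c "
from plant import order
print(order.close_job())"
```

```text
the job is handed in; nothing more can be done
None
```

I turned the box over with base and lid held together, stacked it lid-down on the stored box with edges in line to within about 1 mm by the camera check, and handed the job in at about 22 s of robot time; the judge's verdict wasn't shown.

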